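# Level the welding positioner and lock it with its index pin

### The job

The tilting plate of the bench welding positioner has been left at an angle. Push it back to level (the flange on it is only tacked, so do not touch that), then lock it with the slim T-handled lock pin: from the outside, through the lug, the middle hole of the index plate and the cheek behind, pushed fully home until its cross-bar meets the lug. The index plate has a little play on its shaft, so feel for the hole and rock the plate slightly if the pin will not enter; leave everything else on the table where it is.

Things in the scene. Friction and masses are not known exactly. Their poses are not given: they have to be found in the camera images.
- positioner: Bench welding positioner, teal uprights on a dark steel base plate (150 x 290 x 10 mm), bolted down. Origin: underside, below the middle of the tilting plate. y runs along the trunnion (tilt) axis, 105 mm above the table; z is up, x level and square to it. Cheeks 80 mm wide, 12 mm thick stand at y = -100 and +100 mm. Outside the +y cheek come the index plate and the fixed lock lug.
- lock_hole (a point): Centre of the 19 mm hole at the outer face of the lock lug (44 mm wide, top 190 mm above the table), at x = 0, y = 130 mm, z = 170 mm of the positioner. Axes as positioner: y points outward, the pin goes in along -y. From this face: lug 10 mm, gap 2 mm, index plate 10 mm, gap 2 mm, cheek 12 mm: 36 mm through all. For 150 mm outside the lug nothing is higher than 60 mm.
- cheek_hole (a point): Centre of the 19 mm hole through the upright eye of the +y cheek (44 mm wide, top 190 mm above the table), at the inner face, 36 mm behind lock_hole and in line with it. Axes as positioner.
- plate_top (a point): Middle of the upper face of the tilting plate (steel, 180 mm along its x, 156 mm along y, 10 mm thick), on the trunnion axis, so it stays put; its axes turn with the plate, z straight up when level. Starts tilted 17 to 43 degrees, the -x edge (nearer the robot) high. Stiff trunnion (0.6 N m, some 8 N at the edge): the plate stays at any angle it is pushed to, up to 50 degrees, no stop at level.
- index_hub (a point): Trunnion axis at the outer face of the index plate: a 10 mm steel sector (82 mm radius) that turns with the tilting plate, five 19 mm holes 65 mm from the axis, 30 degrees apart, the middle one straight up at level. Worn key: it sits, by friction (0.25 N m), anywhere within 5 degrees of true to the plate, so that hole may be up to 5.5 mm off sideways (along x). Axes as positioner.
- flange: Aluminium flange tacked to the middle of the tilting plate: disc 80 mm diameter, 10 mm thick, with a tube stub 48 mm diameter, together 40 mm high. Origin at the middle of the plate's upper face. Not to be touched by the robot.
- lockpin: T-handled lock pin, dark steel, about 280 g, lying flat. Shank 18 mm diameter, 84 mm long from shoulder to tip, the last 3 mm tapering to 16.4 mm; cross-bar 18 mm diameter, 64 mm long, square across the other end. Origin on the shank's axis at the shoulder (front of the cross-bar, which meets the lug when home), 9 mm above the table; x along the shank to the tip, y along the cross-bar.
- pin_tip (a point): Tip of the lock pin, on its axis, 84 mm from the shoulder.
- fatpin: Another T-handled pin, dark steel, for the table's bores: 27 mm thick, 50 mm shank, cross-bar 56 mm. Too thick for the lug. A bystander; it and the lock pin may lie in either place. Origin on its axis at the shoulder.
- nylon_round: Cream nylon disc, 100 mm diameter, 35 mm high, a bystander; origin at its underside.
- cover_disc: Aluminium disc, 80 mm diameter, 8 mm thick, lying on the nylon disc; a bystander; origin at its underside.
- square: Dark steel welding square, 110 x 110 x 22 mm, lying flat; a bystander; origin at its underside.
- brush: Brush lying on the table near the robot; a bystander; origin at its underside, along x.
- hammer: Hammer lying on the table; a bystander; origin at its underside, along x.
- spray: Aluminium spray can, 56 mm diameter, 170 mm high, standing; a bystander; origin at its underside.
- fclamp: F-clamp lying flat, rail 260 mm long, 22 mm high; a bystander; origin at its underside, rail along x.

How it is judged (in metres and radians):
At the end, for the whole second after the job is handed in: The tilting plate is level (within 5 degrees) and the lock pin is through lug, the index plate's middle hole and cheek from the outside, in line with the hole (within 4 mm and 4.5 degrees), its shoulder within 4 mm of the lug's outer face and its tip out beyond the cheek; pin at rest (angle between plate_top's own z axis and vertical below 0.087 rad and y of lockpin in the frame of lock_hole between -0.004 and 0.004 m and x of lockpin in the frame of lock_hole between -0.004 and 0.004 m and z of lockpin in the frame of lock_hole between -0.004 and 0.004 m and y of pin_tip in the frame of lock_hole below -0.078 m and angle between the x axis of lockpin and the y axis of positioner, either way round below 0.08 rad and linear speed of lockpin below 0.02 m/s); the robot touches nothing.
It fails at once if the robot touched the tacked flange (contact force between any of the fingers, the arm and flange above 1 N).
It fails at once if a bystander was moved by more than 30 mm (distance of any of fatpin, nylon_round, cover_disc, square, brush, hammer, spray, fclamp from where it was at the start of the episode above 0.03 m).
It also fails if it takes over 72 s, if anything falls off the work surface, if the arm or the gripper's body presses on something with over 40 N, if the wrist force passes 120 N, or if a joint passes its speed limit or range.

### The arm

A 6-joint arm with a two-finger parallel gripper is mounted at the origin on the work surface. World frame = base frame: x ahead of the robot, y to its left, z up, the work surface at z = 0. Lengths are in m, angles in degrees, forces in N, time in s.
With the tool pointing down it reaches from about 0.35 to 0.875 m from the base axis. Payload 4.2 kg.
Tool frame: the origin (TCP) lies midway between the tips of the shut fingers; the grasp point (between the pads) lies 19 mm behind it; z points along the fingers, y is the line along which they close (so a half turn about z gives the same grasp; the last joint's range is limited). The gripper opens to 87 mm and grips with 3 to 60 N. Pads are 19 mm wide; open, the fingers measure 117 mm over their backs; the gripper's body (75 mm by 190 mm) begins 51 mm behind the grasp point.
Start: joints at [79.561, 22.042, 0.453, 0, -68.411, -14.817], TCP at [0.267, 0.565, 0.223] pointing down, gripper open.
Joint ranges: [-179.83, 179.83], [-69.29, 118.12], [-61.27, 80.66], [-181.25, 117.63], [-171.15, -9.14], [-177.46, 177.46]. Speed limits (degrees/s): [159.86, 159.86, 180, 180, 180, 180].

### API

Orientations are given as a 3x3 rotation matrix whose columns are the frame's x, y, z axes.
In Python, from station import sense, capture, finish_job, silhouettes, landmark_of gives the robot as it stands.
- The arm moves only by the tool step_arm, never from a script. Its arguments are lists of equal length, an entry for each row: "linear": the shift along the tool's x, y, z in mm, a list of three; "delta_rot": the turn, a rotation vector about the tool's x, y, z in rad, a list of three; "grip": the finger opening in mm, from 0 to 87. A call has 1 to 10 rows; each row shifts and turns the commanded pose from where the row before left it, along the tool's axes as they then stand; what a row does not reach is not made up. A row lasts 1/8 s, in which the tool goes at most 62.5 mm and 10.7 degrees, less where a joint would pass 70% of its speed; a pose out of reach is approached as far as the arm can. A call with a gripper value outside its range is refused whole. The fingers move at their own pace and stop on an object; the grip force is fixed at half the most. Time passes only in rows, so rows that do not move let the fingers close. It gives the time, the measured TCP pose, the force, the opening and the grip force at its end, in the units of the state.
- sense(): the state, without advancing time (a new reading comes with each control period).
- capture(name): name is "scene" or "top" or "wrist"; returns a dict with "img" (400x640x3 uint8, red, green, blue), "fx", "fy", "cx", "cy" (pixels), "k1" (the pictures are not rectified: a ray, as slopes to the right and down, at radius r is drawn at 1 + k1 r^2 times it, then the intrinsics apply), "world_to_cam" (4x4, takes a point from world to camera coordinates); the wrist camera has in their place "mount" (4x4, takes a point from camera to tool coordinates, whose origin is the TCP and whose axes are the flange's). Camera axes: x right, y up, looking along -z (the intrinsics and any distortion apply to the point x, -y, -z); pixel columns grow to the right and rows downward; lengths in m; the calibration is good to about 2 mm. A picture is of the moment at which its call begins: read the wrist's pose just before it. There is no depth.
- finish_job(): hands the job in; it is judged then, once.
Trained networks look in the newest picture that a camera, given by its name, has taken for a name from the list of things; names that differ only in an ending like _2 or _b are one class to them, and where a whole thing is asked for, a point or a joint stands for the part that bears it (a point fixed in the world has none). Each returns a list of dicts, best first, with "score" (0 to 1); they miss things now and then, are a little off and sometimes report something else, mostly with a low value. They report only what shows in the picture. A call takes as long as a camera call.
- silhouettes(camera, label): "mask" (400x640 bool, what is visible of it) and "point" ([column, row] in pixels, amid what is visible of it).
- landmark_of(camera, label): "point" ([column, row] in pixels: a listed point, or the origin of a listed thing).
The state is a dict: "time_s": time; "joints": joint angles; "joint_velocities": joint speeds; "effort": joint torques, N m; "tcp_pos": TCP position; "ee_rot": TCP orientation; "wrist_force": force on the tool from outside, world axes, zero at the start; "moment": the same for the moment, N m; "gripper_width": opening from 0.0 (shut) to 1.0 (fully open); "gripper_force": force on a finger pad.
Only numpy, scipy, OpenCV 4.12 (cv2) and the standard library are available. Lean on these libraries where they do the work, as an engineer would, in place of code of your own. Each camera call takes 0.05 s, during which the arm holds its last target. There are 200 camera calls.

## Working session

There is one attempt and no reset: what is moved stays moved. The work goes in short steps, Python scripts to look and compute and a tool call to move; the robot and the scene stay as the last step left them, time stands still between calls to the robot, and variables do not carry over. Pictures are saved under pics/ and viewed, at most 10 in all, crops included, and the job is handed in when it is done.

Besides the shell and the picture viewer there is one more tool, called after "Call:" in YAML: its name, and indented under it one key for each argument. step_arm: Moves the arm, as the interface text tells. Its arguments: {"type":"object","properties":{"linear":{"type":"array"},"delta_rot":{"type":"array"},"grip":{"type":"array"}},"required":["linear","delta_rot","grip"]}

```bash
mkdir -p pics
cat > h.py <<'E'
import numpy as np, cv2
from station import *
def px2ray(c,p,st=None):
    D=np.array([c['k1'],0,0,0,0.]);K=np.array([[c['fx'],0,c['cx']],[0,c['fy'],c['cy']],[0,0,1.]])
    u=cv2.undistortPoints(np.array([[p]],float),K,D)[0,0]
    d=np.array([u[0],-u[1],-1.])
    if 'mount' in c:
        T=np.eye(4);T[:3,:3]=np.array(st['ee_rot']);T[:3,3]=st['tcp_pos'];M=T@np.array(c['mount'])
    else: M=np.linalg.inv(np.array(c['world_to_cam']))
    return M[:3,3],M[:3,:3]@d
def onz(c,p,z,st=None):
    o,d=px2ray(c,p,st);return o+d*(z-o[2])/d[2]
def tri(rs):
    A=0;b=0
    for o,d in rs:
        d=d/np.linalg.norm(d);P=np.eye(3)-np.outer(d,d);A=A+P;b=b+P@o
    x=np.linalg.solve(A,b);return x,[round(float(np.linalg.norm((np.eye(3)-np.outer(d,d)/(d@d))@(x-o)))*1e3,1) for o,d in rs]
def save(c,n): cv2.imwrite('pics/'+n,c['img'][:,:,::-1])
E
python3 - <<'E'
from h import *
np.set_printoptions(precision=3,suppress=True)
cs={n:capture(n) for n in('scene','top')}
for n in cs: save(cs[n],n+'0.png')
print(sense())
for l in ['positioner','lock_hole','cheek_hole','plate_top','index_hub','flange','lockpin','pin_tip','fatpin']:
    rs=[]
    for n in cs:
        r=landmark_of(n,l)
        for q in r[:2]: print(l,n,q['score'],np.array(q['point']), onz(cs[n],q['point'],{'lock_hole':.17,'cheek_hole':.17,'plate_top':.105,'index_hub':.105,'flange':.105,'lockpin':.009,'pin_tip':.009,'fatpin':.0135}.get(l,0)))
        if r: rs.append(px2ray(cs[n],r[0]['point']))
    if len(rs)==2: print('   tri',tri(rs))
for n in cs: print(n,np.linalg.inv(cs[n]['world_to_cam'])[:3,3])
E
```

```text
{'time_s': 0.1, 'joints': array([ 79.559,  22.088,   0.388,  -0.023, -68.41 , -14.816]), 'joint_velocities': array([ 0.074, -0.018,  0.049,  0.073,  0.003, -0.003]), 'effort': array([  0.   , -39.169,  18.794,   4.232,   0.013,  -0.   ]), 'tcp_pos': array([0.266, 0.565, 0.222]), 'ee_rot': array([[ 0.904, -0.427, -0.001],
       [-0.427, -0.904, -0.002],
       [ 0.   ,  0.002, -1.   ]]), 'wrist_force': array([-0.276,  0.018, -0.02 ]), 'moment': array([-0.01 ,  0.001,  0.001]), 'gripper_force': 0.0, 'gripper_width': 0.9973195197102266}
positioner scene 0.98 [254.3 205.9] [ 0.595 -0.115  0.   ]
positioner scene 0.69 [204.8 154.7] [ 0.497 -0.358  0.   ]
positioner top 0.88 [370.7 194.9] [ 0.619 -0.111  0.   ]
   tri (array([ 0.614, -0.104,  0.039]), [4.2, 4.2])
lock_hole scene 0.64 [289.8 188.4] [0.581 0.011 0.17 ]
lock_hole top 0.77 [340.3 206.1] [0.564 0.005 0.17 ]
   tri (array([0.567, 0.003, 0.143]), [1.2, 1.2])
cheek_hole scene 0.58 [278.8 185.3] [ 0.585 -0.021  0.17 ]
cheek_hole top 0.59 [345.2 198.2] [ 0.591 -0.011  0.17 ]
   tri (array([ 0.591, -0.013,  0.183]), [3.3, 3.3])
plat
[... 449 characters left out ...]
 195.3] [ 0.608 -0.103  0.105]
   tri (array([ 0.609, -0.105,  0.113]), [3.0, 3.0])
lockpin scene 0.79 [398.4 224. ] [0.466 0.305 0.009]
lockpin scene 0.38 [435.2 301.5] [0.644 0.475 0.009]
lockpin top 0.69 [256.8 235. ] [0.464 0.296 0.009]
lockpin top 0.68 [278.2 246.9] [0.423 0.218 0.009]
   tri (array([0.463, 0.301, 0.001]), [3.9, 3.9])
pin_tip scene 0.51 [380.8 205.4] [0.429 0.235 0.009]
pin_tip top 0.63 [277.5 246. ] [0.426 0.221 0.009]
   tri (array([ 0.424,  0.228, -0.004]), [6.3, 6.3])
fatpin scene 0.54 [371.7 255.2] [0.595 0.272 0.014]
fatpin top 0.78 [264.7 194.9] [0.609 0.272 0.014]
   tri (array([0.606, 0.271, 0.036]), [1.8, 1.8])
scene [1.098 0.333 1.145]
top [0.458 0.067 1.743]
```

View pics/scene0.png

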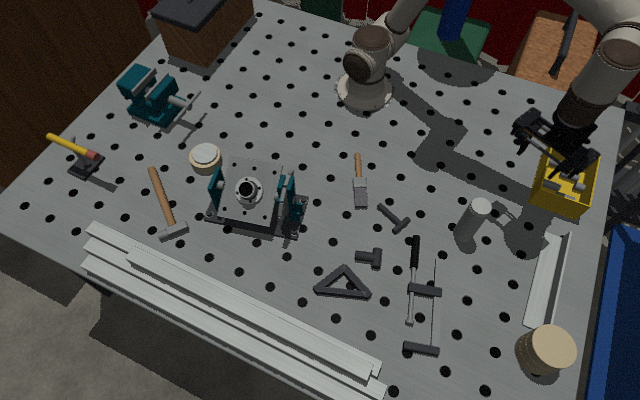

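View pics/top0.png

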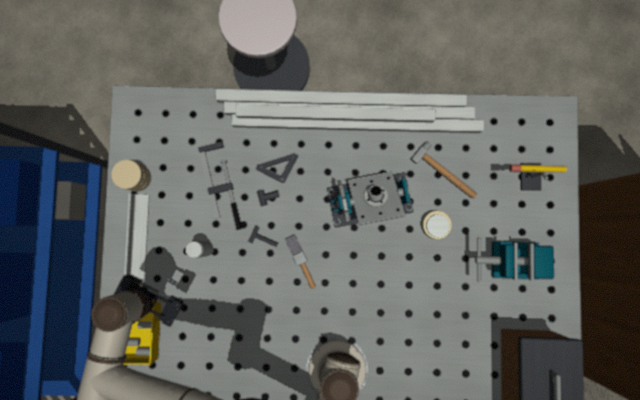

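The lock pin lies at about scene (398,224), with its shoulder near (0.465, 0.30) and tip near (0.427, 0.225). The fat pin is at scene (370,256). The positioner is at scene (254,205), yawed about 15°. I'll go up, align the yaw and take a closer look.

Call:
step_arm:
  linear:
    - [0,0,-60]
    - [0,0,-60]
    - [0,0,0]
    - [0,0,0]
    - [0,0,0]
    - [0,0,0]
  delta_rot:
    - [0,0,0]
    - [0,0,0]
    - [0,0,-0.175]
    - [0,0,-0.175]
    - [0,0,-0.175]
    - [0,0,-0.175]
  grip: [87,87,87,87,87,87]

```text
time_s: 1.75
tcp_pos: [0.2666, 0.5652, 0.3426]
ee_rot: [[0.965, 0.262, -0.0], [0.262, -0.965, -0.0], [-0.0, 0.0, -1.0]]
wrist_force: [0.2, 0.3, -0.2]
gripper_width: 0.998
gripper_force: 0.0
```

```bash
cat >> h.py <<'E'
np.set_printoptions(precision=4,suppress=True)
def go(pos):
    s=sense();R=np.array(s['ee_rot']);return np.round(1e3*R.T@(np.array(pos)-s['tcp_pos']),1)
def st(): 
    s=sense();print(s['time_s'],'tcp',s['tcp_pos'],'F',s['wrist_force'],'w',s['gripper_width']*87,'gf',s['gripper_force'],'\nR',np.array(s['ee_rot']).tolist(),'j',s['joints']);return s
E
python3 - <<'E'
from h import *
s=st();c=capture('wrist');print(c['mount'],c['fx'],c['k1'])
print(go([.47,.2,.40]), go([.533,.02,.40]))
E
```

```text
1.75 tcp [0.2666 0.5652 0.3426] F [ 0.2097  0.2994 -0.1921] w 86.80598762616201 gf 0.0 
R [[0.9651078333262144, 0.2618527608633875, -4.099514225290321e-05], [0.2618527597506255, -0.9651078340140213, -3.0589950338343564e-05], [-4.7574795895570656e-05, 1.8787909557326546e-05, -0.9999999986918264]] j [ 79.5594  19.0953  12.9175  -0.002  -83.8243  25.6209]
[[-0.0005  0.9571  0.2897  0.0792]
 [ 1.      0.0005 -0.0001  0.0008]
 [-0.0003  0.2897 -0.9571 -0.1618]
 [ 0.      0.      0.      1.    ]] 281.640267490404 0.008320246182022772
[ 99.1 406.1 -57.5] [112.1 596.4 -57.5]
```

Call:
step_arm:
  linear:
    - [14.5,57.7,0]
    - [14.5,57.7,0]
    - [14.5,57.7,0]
    - [14.5,57.7,0]
    - [14.5,57.7,0]
    - [14.5,57.7,0]
    - [14.5,57.7,0]
    - [14.5,57.7,0]
    - [0,0,0]
    - [0,0,0]
  delta_rot:
    - [0,0,0]
    - [0,0,0]
    - [0,0,0]
    - [0,0,0]
    - [0,0,0]
    - [0,0,0]
    - [0,0,0]
    - [0,0,0]
    - [0,0,0]
    - [0,0,0]
  grip: [87,87,87,87,87,87,87,87,87,87]

```text
time_s: 3.05
tcp_pos: [0.497, 0.1487, 0.3425]
ee_rot: [[0.967, 0.254, -0.0], [0.254, -0.967, 0.0], [-0.0, -0.0, -1.0]]
wrist_force: [0.1, -0.9, 0.0]
gripper_width: 0.997
gripper_force: 0.0
```

```bash
cat >> h.py <<'E'
Z={'lock_hole':.17,'cheek_hole':.17,'plate_top':.105,'index_hub':.105,'flange':.105,'lockpin':.009,'pin_tip':.009,'fatpin':.0135}
def look(labels,name=None):
    s=sense();c=capture('wrist')
    if name: save(c,name)
    for l in labels:
        for q in landmark_of('wrist',l)[:2]: print(l,round(q['score'],2),np.array(q['point']),onz(c,q['point'],Z.get(l,0),s))
    return c,s
E
python3 - <<'E'
from h import *
st();look(['lock_hole','cheek_hole','plate_top','index_hub','flange','positioner','lockpin','pin_tip','fatpin'],'w1.png')
E
```

```text
3.05 tcp [0.497  0.1487 0.3425] F [ 0.0874 -0.9338  0.04  ] w 86.74979989083262 gf 0.0 
R [[0.9671460367700278, 0.25422141605729126, -0.0001231984330810679], [0.2542214399587984, -0.9671460054169704, 0.0002523316717731174], [-5.500275751373157e-05, -0.0002753612593654683, -0.999999960575436]] j [ 34.5836   7.9201  -1.7839  -0.0161 -80.2936  70.1466]
lock_hole 0.84 [439.7 152.3] [0.5755 0.0156 0.17  ]
cheek_hole 0.63 [472.3 156.9] [ 0.5801 -0.0234  0.17  ]
plate_top 0.62 [510.3 149.6] [ 0.604  -0.1074  0.105 ]
index_hub 0.9 [430.7 151.7] [ 0.5734 -0.0015  0.105 ]
index_hub 0.65 [474.4 157.3] [ 0.5816 -0.0637  0.105 ]
flange 0.97 [518.3 154.3] [ 0.6008 -0.1211  0.105 ]
positioner 0.57 [475.4 145.1] [ 0.6037 -0.1175  0.    ]
lockpin 0.59 [227.3 164.3] [0.4621 0.2957 0.009 ]
pin_tip 0.62 [265.2 194.6] [0.425  0.2199 0.009 ]
fatpin 0.87 [258.   86.5] [0.6    0.2676 0.0135]
```

View pics/w1.png

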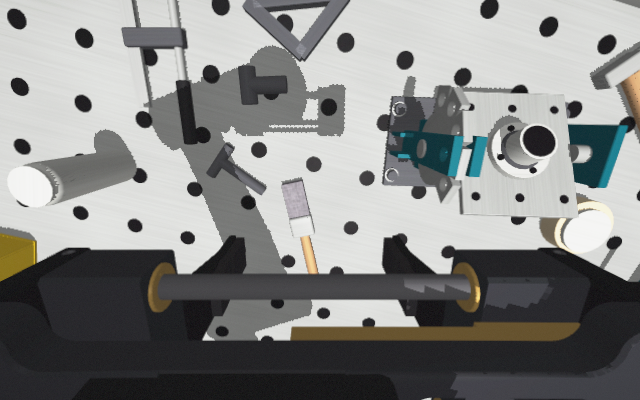

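The wrist view shows the lock pin with its bar at (222,160) and tip at (265,193), clear of the clamp handle. The plate is tilted at (515,150), with the lug at (435,152). I'll go over the near edge of the plate with the fingers shut.

Call:
step_arm:
  linear:
    - [-6.9,46.7,7]
    - [-6.9,46.7,7]
    - [-6.9,46.7,7]
    - [-6.9,46.7,7]
    - [-6.9,46.7,7]
    - [-6.9,46.7,7]
    - [0,0,0]
    - [0,0,0]
  delta_rot:
    - [0,0,0]
    - [0,0,0]
    - [0,0,0]
    - [0,0,0]
    - [0,0,0]
    - [0,0,0]
    - [0,0,0]
    - [0,0,0]
  grip: [0,0,0,0,0,0,0,0]

```text
time_s: 4.55
tcp_pos: [0.5289, -0.1326, 0.3005]
ee_rot: [[0.967, 0.256, -0.0], [0.256, -0.967, 0.0], [-0.0, -0.0, -1.0]]
wrist_force: [0.2, -0.1, -0.3]
gripper_width: 0.177
gripper_force: 0.0
```

Run:
```python
from h import *
st();c,s=look(['lock_hole','cheek_hole','plate_top','index_hub','flange','positioner'],'w2.png')
m=silhouettes('wrist','plate_top')
for q in m[:1]:
    cn,_=cv2.findContours(q['mask'].astype(np.uint8),0,2);k=max(cn,key=cv2.contourArea);print(q['score'],cv2.boxPoints(cv2.minAreaRect(k)))
```

```text
4.55 tcp [ 0.5289 -0.1326  0.3005] F [ 0.2364 -0.0834 -0.2808] w 15.429371304769543 gf 0.0 
R [[0.966686107630206, 0.2559647794649736, -3.14357921786789e-05], [0.25596478106538423, -0.9666861053296484, 6.794664156818957e-05], [-1.2996596384742262e-05, -7.37295301267225e-05, -0.9999999971975225]] j [  2.9669  11.5748  -3.1221  -0.0041 -75.3047 101.8649]
lock_hole 0.65 [182.1 118.6] [0.573  0.0129 0.17  ]
cheek_hole 0.66 [221.5 123.5] [ 0.5784 -0.0255  0.17  ]
plate_top 0.64 [310.7 122.5] [ 0.6012 -0.1107  0.105 ]
index_hub 0.57 [215.8 116.3] [0.5788 0.002  0.105 ]
flange 0.86 [317.  121.5] [ 0.6043 -0.1178  0.105 ]
flange 0.55 [437.2 213.6] [ 0.5313 -0.3037  0.105 ]
positioner 0.67 [315.2 121.3] [ 0.6035 -0.1164  0.    ]
0.97 [[232.1604 192.6156]
 [237.2809  52.6566]
 [396.5433  58.4833]
 [391.4229 198.4423]]
```

View pics/w2.png

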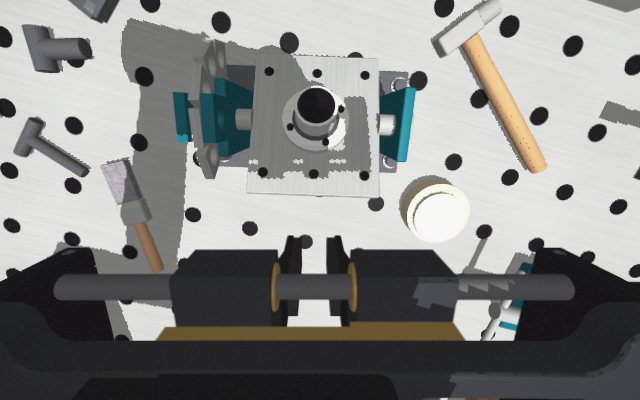

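Seen from above, the plate's near edge is at row 193 and the trunnion stubs are at (245,119) and (386,125). That gives a yaw of about 13.2° and a centre near (0.6035, -0.116). Next I push the near edge down at x = -66 mm, y = -20 mm.

Call:
step_arm:
  linear:
    - [10.4,20.9,0]
    - [0,0,45]
    - [0,0,45]
    - [0,0,20]
    - [0,0,0]
  delta_rot:
    - [0,0,0.028]
    - [0,0,0]
    - [0,0,0]
    - [0,0,0]
    - [0,0,0]
  grip: [0,0,0,0,0]

```text
time_s: 5.58
tcp_pos: [0.5433, -0.15, 0.189]
ee_rot: [[0.973, 0.229, -0.004], [0.229, -0.973, 0.0], [-0.004, -0.001, -1.0]]
wrist_force: [0.5, 0.1, 1.1]
gripper_width: 0.005
gripper_force: 0.0
```

Call:
step_arm:
  linear:
    - [0,0,10]
    - [0,0,10]
    - [0,0,10]
    - [0,0,10]
    - [0,0,10]
    - [0,0,8]
    - [0,0,8]
    - [0,0,0]
  delta_rot:
    - [0,0,0]
    - [0,0,0]
    - [0,0,0]
    - [0,0,0]
    - [0,0,0]
    - [0,0,0]
    - [0,0,0]
    - [0,0,0]
  grip: [0,0,0,0,0,0,0,0]

```text
time_s: 6.58
tcp_pos: [0.5446, -0.1508, 0.1252]
ee_rot: [[0.973, 0.23, 0.001], [0.23, -0.973, -0.001], [0.0, 0.002, -1.0]]
wrist_force: [-0.9, -1.5, 4.2]
gripper_width: 0.005
gripper_force: 1.5
```

Call:
step_arm:
  linear:
    - [0,0,8]
    - [0,0,6]
    - [0,0,5]
    - [0,0,1]
    - [0,0,0]
    - [0,0,0]
  delta_rot:
    - [0,0,0]
    - [0,0,0]
    - [0,0,0]
    - [0,0,0]
    - [0,0,0]
    - [0,0,0]
  grip: [0,0,0,0,0,0]

```text
time_s: 7.32
tcp_pos: [0.5432, -0.1512, 0.1053]
ee_rot: [[0.973, 0.229, -0.002], [0.229, -0.973, -0.002], [-0.003, 0.001, -1.0]]
wrist_force: [-4.5, -3.0, 7.5]
gripper_width: 0.007
gripper_force: 3.5
```

The plate is now level: the TCP sits flush on it at z = 0.105. I'll retreat, then look at the index plate obliquely from outside the lug.

Call:
step_arm:
  linear:
    - [0,0,-45]
    - [0,0,-50]
    - [0,0,-50]
    - [13.3,-48,0]
    - [13.3,-48,0]
    - [13.3,-48,0]
    - [13.3,-48,0]
    - [13.3,-48,0]
    - [0,0,0]
  delta_rot:
    - [0,0,0]
    - [0,0,0]
    - [0,0,0]
    - [0,0,0]
    - [0,0,0]
    - [0,0,0]
    - [0,0,0]
    - [0,0,0]
    - [0,0,0]
  grip: [0,0,0,0,0,0,0,0,0]

```text
time_s: 8.45
tcp_pos: [0.554, 0.1017, 0.2487]
ee_rot: [[0.972, 0.233, -0.001], [0.233, -0.972, 0.0], [-0.0, -0.0, -1.0]]
wrist_force: [-0.3, 0.3, 0.3]
gripper_width: 0.008
gripper_force: 0.0
```

Call:
step_arm:
  linear:
    - [0,0,0]
    - [0,0,0]
    - [0,0,0]
    - [0,0,0]
    - [0,0,0]
    - [0,0,0]
  delta_rot:
    - [-0.175,0,0]
    - [-0.175,0,0]
    - [-0.175,0,0]
    - [-0.175,0,0]
    - [-0.175,0,0]
    - [0,0,0]
  grip: [0,0,0,0,0,0]

```text
time_s: 9.2
tcp_pos: [0.5532, 0.0987, 0.2467]
ee_rot: [[0.973, 0.152, 0.174], [0.231, -0.62, -0.749], [-0.006, 0.769, -0.639]]
wrist_force: [-0.6, 0.3, 0.3]
gripper_width: 0.009
gripper_force: 0.0
```

Run:
```python
from h import *
st();c,s=look(['lock_hole','cheek_hole','plate_top','index_hub','flange'])
cv2.imwrite('pics/w3.png',cv2.resize(c['img'][:,:,::-1],(800,500),interpolation=cv2.INTER_CUBIC))
```

```text
9.2 tcp [0.5532 0.0987 0.2467] F [-0.6374  0.2978  0.2521] w 0.748219426967484 gf 0.0 
R [[0.9729702776981076, 0.1522703747482498, 0.17361616194955673], [0.2308416381216117, -0.6204685477684001, -0.7494871041849243], [-0.006401314349254205, 0.7693065151187789, -0.6388477979694395]] j [ 44.7696  23.1184 -24.1726  41.8494 -78.7542  36.5067]
lock_hole 0.74 [308.9 199.9] [0.573  0.0157 0.17  ]
cheek_hole 0.62 [331.9 194.7] [ 0.5796 -0.0236  0.17  ]
plate_top 0.81 [332.6 170.5] [ 0.6078 -0.1099  0.105 ]
plate_top 0.23 [341.7 210.9] [ 0.5455 -0.1537  0.105 ]
index_hub 0.86 [277.1 187.7] [ 0.5763 -0.001   0.105 ]
flange 0.76 [336.1 177.9] [ 0.5976 -0.1222  0.105 ]
```

View pics/w3.png

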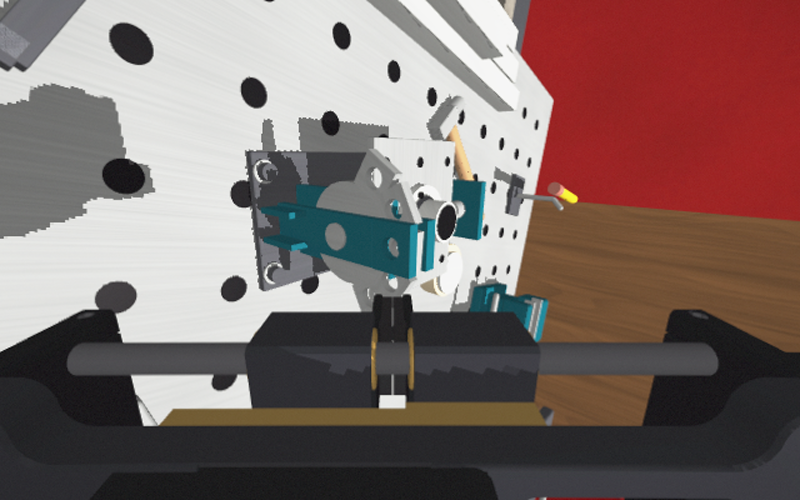

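From outside, the lug hole shows at (392,247), with index-plate holes at (376,177), (397,209) and (397,285). A zoom will let me fit the index angle.

Run:
```python
from h import *
import pickle
s=sense();c=capture('wrist');pickle.dump((c,s),open('v3.pkl','wb'))
x0,y0=270,110
cv2.imwrite('pics/z3.png',cv2.resize(c['img'][y0:y0+132,x0:x0+100,::-1],None,fx=4.5,fy=4.5,interpolation=cv2.INTER_CUBIC))
```

```text
(no output)
```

View pics/z3.png

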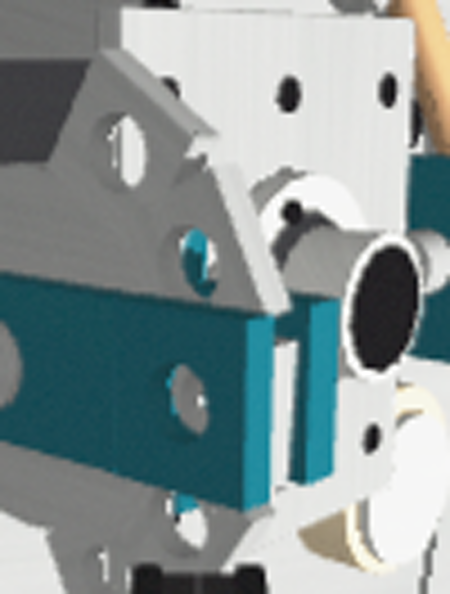

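```bash
cat > fit.py <<'E'
from h import *
import pickle
from scipy.optimize import least_squares
c,s=pickle.load(open('v3.pkl','rb'))
T=np.eye(4);T[:3,:3]=s['ee_rot'];T[:3,3]=s['tcp_pos'];W=np.linalg.inv(T@c['mount'])
def proj(P):
    q=W[:3,:3]@P+W[:3,3];x,y=q[0]/-q[2],-q[1]/-q[2];k=1+c['k1']*(x*x+y*y);return np.array([c['fx']*x*k+c['cx'],c['fy']*y*k+c['cy']])
u=lambda a:np.array(a)/4.5+[270,110]-0.39
fixed=[((0,.13,.17),(189,399)),((.022,.13,.19),(246,320)),((-.022,.13,.19),(243,510))]
holes=[(60,(121,150)),(30,(195,261)),(-30,(186,519))]
plate=[((.09,.078),(122,10)),((.09,-.078),(412,18))]
def res(p,full=False):
    x,y,z,yaw,a,t=p;cy,sy=np.cos(yaw),np.sin(yaw);M=lambda v:np.array([x+cy*v[0]-sy*v[1],y+sy*v[0]+cy*v[1],z+v[2]])
    r=[proj(M(v))-u(q) for v,q in fixed]
    for h,q in holes:
        b=np.radians(h)+a;r.append(proj(M((.065*np.sin(b),.118,.105+.065*np.cos(b))))-u(q))
    for (px,py),q in plate: r.append(proj(M((px*np.cos(t),py,.105-px*np.sin(t))))-u(q))
    r=np.array(r)
    return r if full else np.r_[r.ravel(),(np.array([x,y])-[.6035,-.116])/.002,z/.002,(yaw-.23)/.02]
for loss in('linear',):
    f=least_squares(res,[.6035,-.116,0,.23,0,0]);print(f.x[:3],np.degrees(f.x[3:]),f.cost);print(res(f.x,1))
    print('std',np.degrees(np.sqrt(np.diag(np.linalg.inv(f.jac.T@f.jac)))[3:])*.7)
E
python3 fit.py
```

```text
[ 0.6034 -0.1176 -0.0003] [12.6179 -2.2767  1.4554] 4.816670098027907
[[-1.4446  0.5495]
 [ 1.3932 -0.1085]
 [ 1.395  -0.0059]
 [-0.2908  0.0906]
 [-0.7457  0.2713]
 [-0.5982 -0.1445]
 [-0.4432 -0.9343]
 [ 0.4333  0.2057]]
std [0.2704 0.5173 0.6344]
```

The fit puts the index about 2.3° toward -x, so its hole is about 2.6 mm off. The plate is within about 1.5° of level, near edge slightly high. Pressing the far edge down about 2.3° will bring the hole into line.

Call:
step_arm:
  linear:
    - [0,0,0]
    - [0,0,0]
    - [0,0,0]
    - [0,0,0]
    - [0,0,0]
    - [0,0,0]
  delta_rot:
    - [0.175,0,0]
    - [0.175,0,0]
    - [0.175,0,0]
    - [0.175,0,0]
    - [0.175,0,0]
    - [0,0,0]
  grip: [0,0,0,0,0,0]

```text
time_s: 10.3
tcp_pos: [0.5554, 0.0967, 0.2519]
ee_rot: [[0.975, 0.224, 0.004], [0.224, -0.975, 0.003], [0.005, -0.002, -1.0]]
wrist_force: [-0.9, 0.2, -0.8]
gripper_width: 0.008
gripper_force: 0.0
```

Call:
step_arm:
  linear:
    - [14.6,48.5,0]
    - [14.6,48.5,0]
    - [14.6,48.5,0]
    - [14.6,48.5,0]
    - [14.6,48.5,0]
    - [0,0,0]
    - [0,0,45]
    - [0,0,45]
    - [0,0,35]
    - [0,0,0]
  delta_rot:
    - [0,0,0]
    - [0,0,0]
    - [0,0,0]
    - [0,0,0]
    - [0,0,0]
    - [0,0,0]
    - [0,0,0]
    - [0,0,0]
    - [0,0,0]
    - [0,0,0]
  grip: [0,0,0,0,0,0,0,0,0,0]

```text
time_s: 11.55
tcp_pos: [0.678, -0.1193, 0.1212]
ee_rot: [[0.973, 0.23, -0.008], [0.23, -0.973, -0.001], [-0.008, -0.001, -1.0]]
wrist_force: [-0.1, -0.5, 0.2]
gripper_width: 0.005
gripper_force: 0.0
```

Call:
step_arm:
  linear:
    - [0,0,6]
    - [0,0,4]
    - [0,0,2]
    - [0,0,0]
  delta_rot:
    - [0,0,0]
    - [0,0,0]
    - [0,0,0]
    - [0,0,0]
  grip: [0,0,0,0]

```text
time_s: 12.05
tcp_pos: [0.6808, -0.1207, 0.113]
ee_rot: [[0.973, 0.229, 0.001], [0.229, -0.973, -0.0], [0.001, 0.0, -1.0]]
wrist_force: [-0.7, -0.6, 0.6]
gripper_width: 0.006
gripper_force: 0.0
```

Call:
step_arm:
  linear:
    - [0,0,1]
    - [0,0,1]
    - [0,0,0]
  delta_rot:
    - [0,0,0]
    - [0,0,0]
    - [0,0,0]
  grip: [0,0,0]

```text
time_s: 12.42
tcp_pos: [0.6806, -0.1207, 0.1104]
ee_rot: [[0.973, 0.229, -0.0], [0.229, -0.973, -0.0], [-0.0, -0.0, -1.0]]
wrist_force: [-0.2, 0.2, -0.5]
gripper_width: 0.006
gripper_force: 0.0
```

Call:
step_arm:
  linear:
    - [0,0,1]
    - [0,0,0]
    - [0,0,0]
  delta_rot:
    - [0,0,0]
    - [0,0,0]
    - [0,0,0]
  grip: [0,0,0]

```text
time_s: 12.8
tcp_pos: [0.6806, -0.1207, 0.1095]
ee_rot: [[0.973, 0.229, -0.0], [0.229, -0.973, -0.0], [-0.0, 0.0, -1.0]]
wrist_force: [-0.3, -0.1, -0.3]
gripper_width: 0.004
gripper_force: 0.0
```

Call:
step_arm:
  linear:
    - [0,0,2]
    - [0,0,1]
    - [0,0,1]
    - [0,0,0]
  delta_rot:
    - [0,0,0]
    - [0,0,0]
    - [0,0,0]
    - [0,0,0]
  grip: [0,0,0,0]

```text
time_s: 13.3
tcp_pos: [0.6806, -0.1206, 0.1057]
ee_rot: [[0.973, 0.229, -0.0], [0.229, -0.973, -0.0], [-0.0, 0.0, -1.0]]
wrist_force: [-0.6, 0.4, 0.6]
gripper_width: 0.007
gripper_force: 0.5
```

Call:
step_arm:
  linear:
    - [0,0,1]
    - [0,0,0]
    - [0,0,0]
  delta_rot:
    - [0,0,0]
    - [0,0,0]
    - [0,0,0]
  grip: [0,0,0]

```text
time_s: 13.68
tcp_pos: [0.6806, -0.1207, 0.1057]
ee_rot: [[0.973, 0.229, 0.0], [0.229, -0.973, -0.0], [0.0, 0.0, -1.0]]
wrist_force: [-3.1, 1.1, 4.8]
gripper_width: 0.003
gripper_force: 2.6
```

Call:
step_arm:
  linear:
    - [0,0,1]
    - [0,0,0]
    - [0,0,0]
  delta_rot:
    - [0,0,0]
    - [0,0,0]
    - [0,0,0]
  grip: [0,0,0]

```text
time_s: 14.05
tcp_pos: [0.6807, -0.1207, 0.1053]
ee_rot: [[0.973, 0.23, 0.001], [0.23, -0.973, -0.0], [0.001, 0.001, -1.0]]
wrist_force: [-2.5, 1.4, 7.5]
gripper_width: 0.004
gripper_force: 3.6
```

Call:
step_arm:
  linear:
    - [0,0,1]
    - [0,0,1]
    - [0,0,0]
    - [0,0,0]
  delta_rot:
    - [0,0,0]
    - [0,0,0]
    - [0,0,0]
    - [0,0,0]
  grip: [0,0,0,0]

```text
time_s: 14.55
tcp_pos: [0.6807, -0.1207, 0.1037]
ee_rot: [[0.973, 0.23, 0.001], [0.23, -0.973, -0.001], [0.001, 0.001, -1.0]]
wrist_force: [-2.8, 1.0, 8.6]
gripper_width: 0.004
gripper_force: 4.2
```

```bash
sed "s/(0.09,.078)/(.09,.078)/" fit.py > f2.py
python3 - <<'E'
s=open('fit.py').read()
s=s.replace("(yaw-.23)/.02]","(yaw-.225)/.01,t/.003]")
exec(s)
E
```

```text
[ 0.6037 -0.1178 -0.0008] [12.7867 -2.3361  0.0495] 5.998332323212667
[[-1.6595  0.59  ]
 [ 1.0989 -0.0264]
 [ 1.1919 -0.0175]
 [-0.5419  0.2202]
 [-0.9918  0.392 ]
 [-0.7619 -0.1561]
 [ 0.5469 -0.9896]
 [ 1.3583 -0.1247]]
std [0.2273 0.5173 0.1182]
```

Call:
step_arm:
  linear:
    - [0,0,0.5]
    - [0,0,0]
    - [0,0,-45]
    - [0,0,-50]
    - [0,0,-50]
    - [-14.6,-48.5,0]
    - [-14.6,-48.5,0]
    - [-14.6,-48.5,0]
    - [-14.6,-48.5,0]
    - [-14.6,-48.5,0]
  delta_rot:
    - [0,0,0]
    - [0,0,0]
    - [0,0,0]
    - [0,0,0]
    - [0,0,0]
    - [0,0,0]
    - [0,0,0]
    - [0,0,0]
    - [0,0,0]
    - [0,0,0]
  grip: [0,0,0,0,0,0,0,0,0,0]

```text
time_s: 15.8
tcp_pos: [0.5531, 0.1, 0.2458]
ee_rot: [[0.973, 0.229, 0.0], [0.229, -0.973, 0.0], [0.0, -0.0, -1.0]]
wrist_force: [0.5, -0.4, -0.2]
gripper_width: 0.005
gripper_force: 0.0
```

Call:
step_arm:
  linear:
    - [0,0,0]
    - [0,0,0]
    - [0,0,0]
    - [0,0,0]
    - [0,0,0]
    - [0,0,0]
    - [0,0,0]
  delta_rot:
    - [-0.175,0,0]
    - [-0.175,0,0]
    - [-0.175,0,0]
    - [-0.175,0,0]
    - [-0.175,0,0]
    - [0,0,0]
    - [0,0,0]
  grip: [0,0,0,0,0,0,0]

```text
time_s: 16.68
tcp_pos: [0.5542, 0.0988, 0.2461]
ee_rot: [[0.973, 0.147, 0.176], [0.229, -0.626, -0.746], [0.001, 0.766, -0.643]]
wrist_force: [0.4, 0.5, 0.8]
gripper_width: 0.007
gripper_force: 0.0
```

Run:
```python
from h import *
import pickle
s=st();c=capture('wrist');pickle.dump((c,s),open('v3.pkl','wb'))
x0,y0=270,110
cv2.imwrite('pics/z4.png',cv2.resize(c['img'][y0:y0+132,x0:x0+100,::-1],None,fx=4.5,fy=4.5,interpolation=cv2.INTER_CUBIC))
```

```text
16.675 tcp [0.5542 0.0988 0.2461] F [0.4364 0.4537 0.8267] w 0.5967672516816878 gf 0.0 
R [[0.9734781667075059, 0.14667963217663674, 0.17557147959825373], [0.22877936153536083, -0.625852015191099, -0.745633461438469], [0.0005125224542628782, 0.7660250260831998, -0.6428105449780417]] j [ 44.672   23.0618 -24.1708  41.8565 -78.4207  36.2239]
```

View pics/z4.png

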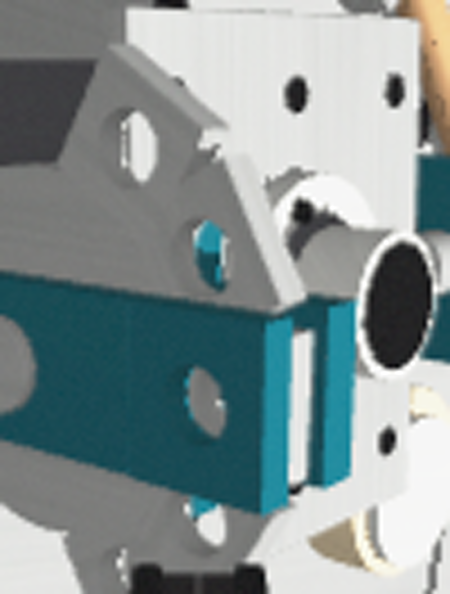

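Run:
```python
s=open('fit.py').read()
s=s.replace("(189,399)","(206,402)").replace("(246,320)","(265,322)").replace("(243,510)","(262,513)").replace("(60,(121,150)),(30,(195,261)),(-30,(186,519))","(60,(133,146)),(30,(208,255)),(-30,(205,513))").replace("(122,10)","(128,10)").replace("(412,18)","(418,18)")
s=s.replace("(yaw-.23)/.02]","(yaw-.225)/.01,(t-.04)/.01]")
exec(s)
g=go
from h import *
C=f.x[:2];yw=f.x[3];print('lock',C+.13*np.array([-np.sin(yw),np.cos(yw)]))
```

```text
[ 0.6037 -0.1181 -0.0007] [12.7737 -0.4316  2.6024] 4.87926969328726
[[-1.4817  0.4091]
 [ 1.2682 -0.0505]
 [ 1.0661  0.0165]
 [-0.6496  0.0173]
 [-0.6551  0.1017]
 [-0.6341  0.4788]
 [ 0.258  -0.9975]
 [ 0.7391  0.003 ]]
std [0.2292 0.5139 0.3368]
lock [0.575  0.0087]
```

The index is now within about 0.5 mm of the lug hole in the fit. Next I go to the lock pin, turn to its axis and look from near.

Call:
step_arm:
  linear:
    - [0,0,0]
    - [0,0,0]
    - [0,0,0]
    - [0,0,0]
    - [0,0,0]
    - [-7.6,-44.1,0]
    - [-7.6,-44.1,0]
    - [-7.6,-44.1,0]
    - [-7.6,-44.1,0]
    - [-7.6,-44.1,0]
  delta_rot:
    - [0.175,0,0]
    - [0.175,0,0]
    - [0.175,0,0]
    - [0.175,0,0]
    - [0.175,0,0]
    - [0,0,0]
    - [0,0,0]
    - [0,0,0]
    - [0,0,0]
    - [0,0,0]
  grip: [76,76,76,76,76,76,76,76,76,76]

```text
time_s: 17.98
tcp_pos: [0.4665, 0.3056, 0.248]
ee_rot: [[0.974, 0.228, 0.002], [0.228, -0.974, 0.004], [0.003, -0.004, -1.0]]
wrist_force: [0.4, -0.2, 0.3]
gripper_width: 0.868
gripper_force: 0.0
```

Call:
step_arm:
  linear:
    - [0,0,5]
    - [0,0,5]
    - [0,0,5]
    - [0,0,5]
    - [0,0,5]
    - [0,0,5]
    - [0,0,5]
    - [0,0,5]
    - [0,0,5]
    - [0,0,5]
  delta_rot:
    - [0,0,0.175]
    - [0,0,0.175]
    - [0,0,0.175]
    - [0,0,0.175]
    - [0,0,0.175]
    - [0,0,0.175]
    - [0,0,0.175]
    - [0,0,0.175]
    - [0,0,0.175]
    - [0,0,0.175]
  grip: [76,76,76,76,76,76,76,76,76,76]

```text
time_s: 19.23
tcp_pos: [0.4673, 0.3045, 0.1977]
ee_rot: [[0.045, -0.999, 0.002], [-0.999, -0.045, 0.004], [-0.004, -0.002, -1.0]]
wrist_force: [0.4, -0.5, -0.6]
gripper_width: 0.872
gripper_force: 0.0
```

Call:
step_arm:
  linear:
    - [0,0,0]
    - [0,0,0]
    - [0,0,0]
    - [0,0,0]
    - [0,0,0]
  delta_rot:
    - [0,0,0.175]
    - [0,0,0.175]
    - [0,0,0.17]
    - [0,0,0]
    - [0,0,0]
  grip: [76,76,76,76,76]

```text
time_s: 19.85
tcp_pos: [0.4669, 0.3045, 0.197]
ee_rot: [[-0.45, -0.893, 0.001], [-0.893, 0.45, 0.002], [-0.002, -0.0, -1.0]]
wrist_force: [-0.0, 0.7, 0.8]
gripper_width: 0.871
gripper_force: 0.0
```

Run:
```python
from h import *
s=st();c,s=look(['lockpin','pin_tip'],'w5.png')
for q in silhouettes('wrist','lockpin')[:1]:
    m=q['mask'];print(q['score'],m.sum());ys,xs=np.nonzero(m)
    P=np.array([onz(c,p,.012,s)[:2] for p in zip(xs,ys)])
    np.save('P.npy',P);R=np.array(s['ee_rot']);L=(P-s['tcp_pos'][:2])@R[:2,:2]*1e3
    print('tool-frame x range',L[:,0].min(),L[:,0].max(),'y',L[:,1].min(),L[:,1].max())
    for a in range(-40,110,10):
        k=(L[:,0]>=a)&(L[:,0]<a+10)
        if k.any(): print(a,L[k,1].min().round(1),L[k,1].max().round(1))
    for a in range(-50,50,10):
        k=(L[:,1]>=a)&(L[:,1]<a+10)
        if k.any(): print('y',a,L[k,0].min().round(1),L[k,0].max().round(1))
```

```text
19.85 tcp [0.4669 0.3045 0.197 ] F [-0.0282  0.723   0.7805] w 75.77700328069439 gf 0.0 
R [[-0.4497142644619857, -0.8931717075019895, 0.0011752690737882945], [-0.8931696782522, 0.44971576033556493, 0.0019133103947274644], [-0.0022374517373576672, -0.00018927172364297115, -0.9999974789897911]] j [ 49.7579  16.5828 -11.4912  -0.022  -61.7988 -76.4729]
lockpin 0.65 [320.  183.9] [0.4591 0.3062 0.009 ]
pin_tip 0.83 [312.7 110.1] [0.4273 0.2228 0.009 ]
0.9 1738
tool-frame x range -13.09126042826324 89.69058736333669 y -29.00898685780144 35.67096471342049
-20 -27.9 19.2
-10 -29.0 35.7
0 -27.6 34.2
10 -6.1 10.2
20 -7.3 10.1
30 -8.4 8.8
40 -8.4 8.7
50 -9.5 7.4
60 -10.6 7.4
70 -11.7 6.1
80 -11.6 6.1
y -30 -13.1 3.8
y -20 -13.1 87.5
y -10 -11.8 88.6
y 0 -11.8 89.7
y 10 -10.5 26.5
y 20 -9.2 7.7
y 30 -9.2 6.4
```

View pics/w5.png

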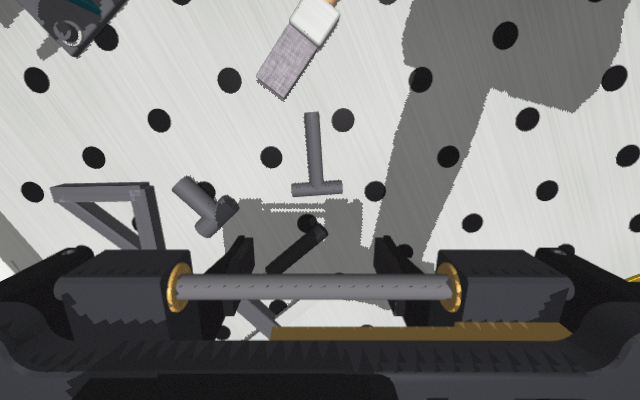

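The pin shows with its bar at (317,188) and tip at (312,113), and the fingers straddle the bar freely. I correct by (-2.8, 3.2) mm and -3.8°, then go down and grip the bar by its ends.

Call:
step_arm:
  linear:
    - [-2.8,3.2,0]
    - [0,0,50]
    - [0,0,50]
    - [0,0,50]
    - [0,0,30]
    - [0,0,10]
    - [0,0,0]
    - [0,0,0]
  delta_rot:
    - [0,0,-0.067]
    - [0,0,0]
    - [0,0,0]
    - [0,0,0]
    - [0,0,0]
    - [0,0,0]
    - [0,0,0]
    - [0,0,0]
  grip: [76,76,76,76,76,76,76,76]

```text
time_s: 21.05
tcp_pos: [0.4658, 0.3095, 0.0075]
ee_rot: [[-0.39, -0.921, 0.002], [-0.921, 0.39, 0.002], [-0.003, -0.001, -1.0]]
wrist_force: [0.3, 0.3, 0.6]
gripper_width: 0.87
gripper_force: 0.0
```

Call:
step_arm:
  linear:
    - [0,0,3.5]
    - [0,0,0]
    - [0,0,0]
    - [0,0,0]
    - [0,0,0]
    - [0,0,0]
    - [0,0,0]
  delta_rot:
    - [0,0,0]
    - [0,0,0]
    - [0,0,0]
    - [0,0,0]
    - [0,0,0]
    - [0,0,0]
    - [0,0,0]
  grip: [76,50,50,50,50,50,50]

```text
time_s: 21.92
tcp_pos: [0.465, 0.3087, 0.0029]
ee_rot: [[-0.39, -0.921, 0.0], [-0.921, 0.39, 0.0], [-0.0, -0.0, -1.0]]
wrist_force: [-1.3, -0.6, 4.6]
gripper_width: 0.732
gripper_force: 30.0
```

Gripped at 63.7 mm opening. Lift, turn and go to the pre-insertion pose.

Call:
step_arm:
  linear:
    - [0,0,-20]
    - [0,0,-45]
    - [0,0,-50]
    - [0,0,-46]
    - [0,0,0]
    - [0,0,0]
    - [0,0,0]
    - [0,0,0]
    - [0,0,0]
  delta_rot:
    - [0,0,0]
    - [0,0,0]
    - [0,0,0]
    - [0,0,0]
    - [0,0,-0.156]
    - [0,0,-0.156]
    - [0,0,-0.156]
    - [0,0,-0.155]
    - [0,0,0]
  grip: [50,50,50,50,50,50,50,50,50]

```text
time_s: 23.05
tcp_pos: [0.4643, 0.3082, 0.1624]
ee_rot: [[0.218, -0.976, -0.002], [-0.976, -0.218, -0.001], [0.001, 0.002, -1.0]]
wrist_force: [-0.1, 0.2, -2.3]
gripper_width: 0.729
gripper_force: 30.0
```

Call:
step_arm:
  linear:
    - [38.8,-8.2,0]
    - [38.8,-8.2,0]
    - [38.8,-8.2,0]
    - [38.8,-8.2,0]
    - [38.8,-8.2,0]
    - [0,0,0]
    - [0,0,0]
    - [0,0,0]
  delta_rot:
    - [0,0,0]
    - [0,0,0]
    - [0,0,0]
    - [0,0,0]
    - [0,0,0]
    - [0,0,0]
    - [0,0,0]
    - [0,0,0]
  grip: [50,50,50,50,50,50,50,50]

```text
time_s: 24.05
tcp_pos: [0.5472, 0.1291, 0.1634]
ee_rot: [[0.221, -0.975, -0.0], [-0.975, -0.221, 0.0], [-0.0, 0.0, -1.0]]
wrist_force: [0.2, -0.4, -1.8]
gripper_width: 0.733
gripper_force: 30.0
```

Run:
```python
from h import *
Z['lockpin']=Z['pin_tip']=.17
s=st();c,s=look(['lockpin','pin_tip','lock_hole','cheek_hole'],'w6.png')
R=np.array(s['ee_rot'])
for q in silhouettes('wrist','lockpin')[:1]:
    ys,xs=np.nonzero(q['mask']);P=np.array([onz(c,p,s['tcp_pos'][2]+.006,s)[:2] for p in zip(xs,ys)])
    L=(P-s['tcp_pos'][:2])@R[:2,:2]*1e3
    print(q['score'],L.min(0),L.max(0))
    for a in range(-20,110,10):
        k=(L[:,0]>=a)&(L[:,0]<a+10)
        if k.any(): print(a,L[k,1].min().round(1),L[k,1].max().round(1))
# scene+top triangulation of pin
c2={n:capture(n) for n in('scene','top')}
for l in('lockpin','pin_tip','lock_hole'):
    rs=[px2ray(c,q[0]['point'],s) for q in [landmark_of('wrist',l)] if q]
    for n in c2:
        q=landmark_of(n,l)
        if q: print(l,n,q[0]['score'],onz(c2[n],q[0]['point'],.17));rs.append(px2ray(c2[n],q[0]['point']))
    if len(rs)>1: print(l,tri(rs))
```

```text
24.05 tcp [0.5472 0.1291 0.1634] F [ 0.1743 -0.4392 -1.8056] w 63.76607645873708 gf 29.996260106563568 
R [[0.22054268051686318, -0.9753772622211161, -0.0003498749440704218], [-0.9753773161729844, -0.22054271252188382, 5.521481387079984e-05], [-0.00013101764319613132, 0.00032908286088811586, -0.9999999372694219]] j [ 29.7807  18.8606 -13.4263  -0.015  -57.729  -17.0318]
lockpin 0.58 [316.5 247.1] [0.5465 0.1217 0.17  ]
pin_tip 0.71 [314.2  97.1] [0.5665 0.0394 0.17  ]
lock_hole 0.73 [152.1 238.7] [0.6433 0.1379 0.17  ]
lock_hole 0.6 [309.3  30.5] [0.5755 0.0106 0.17  ]
lockpin scene 0.29 [ 0.5813 -0.0156  0.17  ]
lockpin top 0.56 [0.5496 0.1215 0.17  ]
lockpin (array([0.5755, 0.0702, 0.2576]), [20.9, 75.1, 57.3])
pin_tip scene 0.62 [0.5667 0.0508 0.17  ]
pin_tip top 0.62 [0.5661 0.0394 0.17  ]
pin_tip (array([0.5653, 0.0423, 0.1629]), [3.6, 6.9, 3.3])
lock_hole scene 0.66 [0.5706 0.0043 0.17  ]
lock_hole top 0.86 [0.5778 0.0043 0.17  ]
lock_hole (array([0.5907, 0.0379, 0.274 ]), [36.8, 32.0, 36.1])
```

View pics/w6.png

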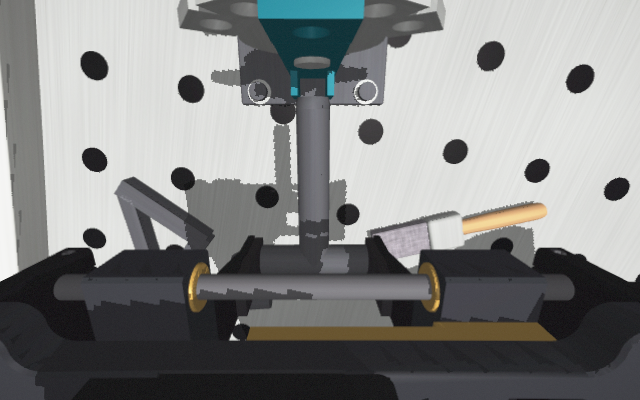

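The pin runs straight from (317,247) to its tip at (313,97), and the lug hole shows at (310,32). I'll measure the columns precisely before entering.

Run:
```python
from h import *
s=sense();c=capture('wrist');im=c['img'];print(c['cx'],c['cy'])
hsv=cv2.cvtColor(im,cv2.COLOR_RGB2HSV)
R=np.array(s['ee_rot'])
def lat(p,z):
    X=onz(c,p,z,s);return (R.T@(X-s['tcp_pos'])*1e3)[:2].round(1)
teal=((hsv[...,0]>80)&(hsv[...,0]<105)&(hsv[...,1]>120))
for r in (2,6,10,12,14,16):
    xs=np.nonzero(teal[r,200:430])[0]+200
    print(r,xs.min(),xs.max(),lat(((xs.min()+xs.max())/2,r),.19),lat((xs.min(),r),.19),lat((xs.max(),r),.19))
g=cv2.cvtColor(im,cv2.COLOR_RGB2GRAY).astype(int)
for r in (110,140,170,200): print(r,list(g[r,290:336]))
v=hsv[...,2]
print('hole'); 
for r in range(22,46,3): print(r,list(v[r,284:338]))
np.save('w6.npy',im)
```

```text
313.6275112476441 204.6861814413569
2 258 364 [126.8  -0.4] [126.8 -22.2] [126.8  21.4]
6 258 363 [125.4  -0.6] [125.4 -22.3] [125.4  21. ]
10 258 363 [124.   -0.6] [124.  -22.3] [124.   21.1]
12 258 363 [123.3  -0.6] [123.3 -22.4] [123.2  21.1]
14 259 363 [122.6  -0.4] [122.6 -22. ] [122.5  21.2]
16 259 363 [121.8  -0.4] [121.8 -22.1] [121.8  21.2]
110 [np.int64(55), np.int64(55), np.int64(56), np.int64(56), np.int64(57), np.int64(58), np.int64(58), np.int64(69), np.int64(77), np.int64(83), np.int64(86), np.int64(89), np.int64(95), np.int64(98), np.int64(100), np.int64(103), np.int64(105), np.int64(104), np.int64(107), np.int64(109), np.int64(113), np.int64(118), np.int64(120), np.int64(120), np.int64(120), np.int64(122), np.int64(123), np.int64(121), np.int64(120), np.int64(118), np.int64(116), np.int64(114), np.int64(108), np.int64(110), np.int64(106), np.int64(103), np.int64(99), np.int64(95), np.int64(88), np.int64(79), np.int64(220), np.int64(229), np.int64(231), np.int64(229), np.int64(229), np.int64(228)]
140 [np.int64(224), np.int64(230), np.int64(225), np.int64(226), np.int
[... 7365 characters left out ...]
 np.uint8(57), np.uint8(56), np.uint8(59), np.uint8(57), np.uint8(57), np.uint8(55), np.uint8(56), np.uint8(59), np.uint8(57), np.uint8(56), np.uint8(56), np.uint8(55), np.uint8(56), np.uint8(56), np.uint8(58), np.uint8(58), np.uint8(57), np.uint8(56), np.uint8(59), np.uint8(58), np.uint8(57), np.uint8(58), np.uint8(57), np.uint8(58), np.uint8(57), np.uint8(58), np.uint8(57), np.uint8(57), np.uint8(56), np.uint8(54), np.uint8(56), np.uint8(57), np.uint8(57), np.uint8(59), np.uint8(56), np.uint8(58), np.uint8(58), np.uint8(58), np.uint8(58), np.uint8(57), np.uint8(59), np.uint8(56), np.uint8(55), np.uint8(59), np.uint8(57), np.uint8(58), np.uint8(56), np.uint8(59), np.uint8(56), np.uint8(59)]
```

The camera's cx is 313.6. The pin therefore lies at +0.6 mm and the lug hole at -0.4 mm laterally in the tool frame. I shift 1 mm and advance.

Call:
step_arm:
  linear:
    - [0,-1,0]
    - [10,0,0]
    - [10,0,0]
    - [4,0,0]
    - [3,0,0]
    - [3,0,0]
    - [3,0,0]
    - [0,0,0]
  delta_rot:
    - [0,0,0]
    - [0,0,0]
    - [0,0,0]
    - [0,0,0]
    - [0,0,0]
    - [0,0,0]
    - [0,0,0]
    - [0,0,0]
  grip: [50,50,50,50,50,50,50,50]

```text
time_s: 25.95
tcp_pos: [0.5559, 0.0963, 0.1635]
ee_rot: [[0.22, -0.975, -0.0], [-0.975, -0.22, 0.0], [-0.0, 0.0, -1.0]]
wrist_force: [0.0, -0.2, -2.3]
gripper_width: 0.736
gripper_force: 30.0
```

Call:
step_arm:
  linear:
    - [2,0,0]
    - [2,0,0]
    - [2,0,0]
    - [0,0,0]
  delta_rot:
    - [0,0,0]
    - [0,0,0]
    - [0,0,0]
    - [0,0,0]
  grip: [50,50,50,50]

```text
time_s: 26.45
tcp_pos: [0.5572, 0.0903, 0.1636]
ee_rot: [[0.22, -0.975, 0.0], [-0.975, -0.22, -0.0], [0.0, -0.0, -1.0]]
wrist_force: [-0.8, -0.9, -2.2]
gripper_width: 0.734
gripper_force: 30.0
```

Call:
step_arm:
  linear:
    - [2,0,0]
    - [2,0,0]
    - [2,0,0]
    - [0,0,0]
  delta_rot:
    - [0,0,0]
    - [0,0,0]
    - [0,0,0]
    - [0,0,0]
  grip: [50,50,50,50]

```text
time_s: 26.95
tcp_pos: [0.5581, 0.0842, 0.1634]
ee_rot: [[0.22, -0.976, -0.001], [-0.976, -0.22, -0.001], [0.0, 0.001, -1.0]]
wrist_force: [-1.4, -0.1, -1.4]
gripper_width: 0.726
gripper_force: 30.0
```

Call:
step_arm:
  linear:
    - [2,0,0]
    - [2,0,0]
    - [2,0,0]
    - [0,0,0]
  delta_rot:
    - [0,0,0]
    - [0,0,0]
    - [0,0,0]
    - [0,0,0]
  grip: [50,50,50,50]

```text
time_s: 27.45
tcp_pos: [0.5594, 0.0782, 0.1634]
ee_rot: [[0.22, -0.976, -0.001], [-0.976, -0.22, -0.001], [0.0, 0.001, -1.0]]
wrist_force: [-4.1, 0.5, -1.5]
gripper_width: 0.732
gripper_force: 30.0
```

Call:
step_arm:
  linear:
    - [2,0.4,0]
    - [2,0,0]
    - [2,0,0]
    - [2,0,0]
    - [0,0,0]
  delta_rot:
    - [0,0,0]
    - [0,0,0]
    - [0,0,0]
    - [0,0,0]
    - [0,0,0]
  grip: [50,50,50,50,50]

```text
time_s: 28.08
tcp_pos: [0.5612, 0.0705, 0.1635]
ee_rot: [[0.22, -0.975, -0.0], [-0.975, -0.22, -0.0], [0.0, 0.0, -1.0]]
wrist_force: [-4.0, -0.6, -1.4]
gripper_width: 0.733
gripper_force: 30.0
```

Call:
step_arm:
  linear:
    - [3,0,0]
    - [3,0,0]
    - [3,0,0]
    - [0,0,0]
  delta_rot:
    - [0,0,0]
    - [0,0,0]
    - [0,0,0]
    - [0,0,0]
  grip: [50,50,50,50]

```text
time_s: 28.58
tcp_pos: [0.5633, 0.0616, 0.1636]
ee_rot: [[0.22, -0.975, 0.0], [-0.975, -0.22, -0.001], [0.001, 0.0, -1.0]]
wrist_force: [-2.4, -1.0, -0.9]
gripper_width: 0.733
gripper_force: 30.0
```

Call:
step_arm:
  linear:
    - [5,0,0]
    - [6,0,0]
    - [6,0,0]
    - [6,0,0]
    - [6,0,0]
    - [6,0,0]
    - [3,0,0]
    - [0,0,0]
  delta_rot:
    - [0,0,0]
    - [0,0,0]
    - [0,0,0]
    - [0,0,0]
    - [0,0,0]
    - [0,0,0]
    - [0,0,0]
    - [0,0,0]
  grip: [50,50,50,50,50,50,50,50]

```text
time_s: 29.58
tcp_pos: [0.5719, 0.0244, 0.1637]
ee_rot: [[0.22, -0.975, 0.001], [-0.975, -0.22, -0.001], [0.001, -0.0, -1.0]]
wrist_force: [-2.0, -1.7, -1.9]
gripper_width: 0.73
gripper_force: 30.0
```

Call:
step_arm:
  linear:
    - [2,0,0]
    - [2,0,0]
    - [1,0,0]
    - [0,0,0]
  delta_rot:
    - [0,0,0]
    - [0,0,0]
    - [0,0,0]
    - [0,0,0]
  grip: [50,50,50,50]

```text
time_s: 30.08
tcp_pos: [0.5728, 0.0202, 0.1636]
ee_rot: [[0.22, -0.975, 0.0], [-0.975, -0.22, -0.0], [0.0, -0.0, -1.0]]
wrist_force: [-3.1, 0.5, -1.3]
gripper_width: 0.731
gripper_force: 30.0
```

Call:
step_arm:
  linear:
    - [1,0,0]
    - [1,0,0]
    - [1,0,0]
    - [0,0,0]
  delta_rot:
    - [0,0,0]
    - [0,0,0]
    - [0,0,0]
    - [0,0,0]
  grip: [50,50,50,50]

```text
time_s: 30.58
tcp_pos: [0.5732, 0.0187, 0.1636]
ee_rot: [[0.22, -0.976, 0.0], [-0.976, -0.22, 0.002], [-0.002, -0.001, -1.0]]
wrist_force: [-3.9, 6.1, 0.6]
gripper_width: 0.734
gripper_force: 30.0
```

Call:
step_arm:
  linear:
    - [1,0,0]
    - [1,0,0]
    - [0,0,0]
    - [0,0,0]
  delta_rot:
    - [0,0,0]
    - [0,0,0]
    - [0,0,0]
    - [0,0,0]
  grip: [50,50,50,50]

```text
time_s: 31.08
tcp_pos: [0.5732, 0.0186, 0.1636]
ee_rot: [[0.22, -0.976, -0.0], [-0.976, -0.22, 0.005], [-0.005, -0.001, -1.0]]
wrist_force: [-7.2, 11.5, 2.4]
gripper_width: 0.732
gripper_force: 30.0
```

It is home: motion stopped against the lug with 11 N axial, at the expected place. I relieve the force, release, rise and check.

Call:
step_arm:
  linear:
    - [-1.5,0,0]
    - [0,0,0]
    - [0,0,0]
    - [0,0,0]
    - [0,0,0]
    - [0,0,-15]
    - [0,0,-50]
    - [0,0,-50]
  delta_rot:
    - [0,0,0]
    - [0,0,0]
    - [0,0,0]
    - [0,0,0]
    - [0,0,0]
    - [0,0,0]
    - [0,0,0]
    - [0,0,0]
  grip: [50,80,80,80,80,80,80,80]

```text
time_s: 32.08
tcp_pos: [0.5735, 0.0165, 0.281]
ee_rot: [[0.22, -0.975, 0.001], [-0.975, -0.22, -0.0], [0.001, -0.001, -1.0]]
wrist_force: [1.6, 0.5, -0.0]
gripper_width: 0.916
gripper_force: 0.0
```

Call:
step_arm:
  linear:
    - [-50,0,0]
    - [-50,0,0]
    - [-20,0,0]
    - [0,0,0]
  delta_rot:
    - [0,0,0]
    - [0,0,0]
    - [0,0,0]
    - [0,0,0]
  grip: [80,80,80,80]

```text
time_s: 32.58
tcp_pos: [0.547, 0.1347, 0.2793]
ee_rot: [[0.222, -0.975, 0.001], [-0.975, -0.222, 0.0], [0.0, -0.001, -1.0]]
wrist_force: [0.4, -0.0, -0.1]
gripper_width: 0.921
gripper_force: 0.0
```

Run:
```python
from h import *
Z['lockpin']=Z['pin_tip']=.17
s=st();c,s=look(['lockpin','pin_tip','lock_hole','cheek_hole','plate_top'])
save(c,'w7.png')
```

```text
32.575 tcp [0.547  0.1347 0.2793] F [ 0.4068 -0.0135 -0.0576] w 80.1523252651942 gf 0.0 
R [[0.2222960218600691, -0.9749787239542003, 0.0009831082479454596], [-0.974979215895577, -0.22229599598489885, 0.00013689677778487078], [8.506958141986745e-05, -0.0009889417178294503, -0.9999995073786012]] j [ 30.3307  13.971   -2.9951   0.0227 -72.9813 -17.4934]
lockpin 0.73 [314.2  64.4] [0.5741 0.0112 0.17  ]
lock_hole 0.96 [313.4  65. ] [0.5747 0.0118 0.17  ]
cheek_hole 0.96 [314.4  16.8] [ 0.582  -0.0239  0.17  ]
cheek_hole 0.54 [190.2 204. ] [0.6673 0.1628 0.17  ]
plate_top 0.74 [266.7 247.8] [0.5888 0.2263 0.105 ]
```

View pics/w7.png

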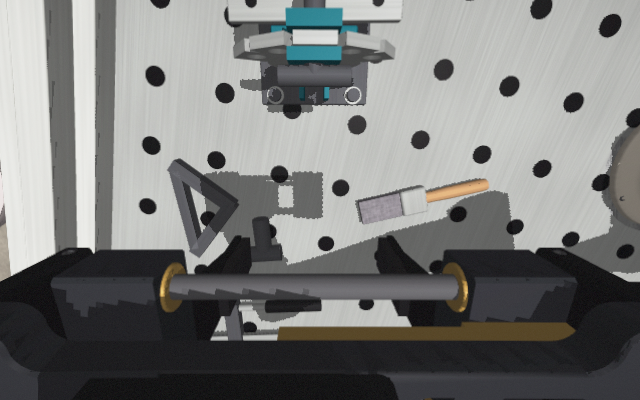

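The pin's bar sits against the lug (bar at (314,75), lug face at row ~62), and the shank shows beyond the cheek at (315,3). The shoulder estimate is 0.6 mm from the lock hole. The plate is about 2.5° from level, within the 5° limit, and the robot is clear.

```bash
python3 -c "
from station import *
print(finish_job())"
```

```text
the job is handed in; nothing more can be done
None
```

I handed the job in at about 33 s. The lock pin is fully home through lug, index plate and cheek, and the tilting plate is an estimated 2.5° from level (limit 5°). I never commanded contact with the flange or bystanders, but `finish_job` gave no verdict.

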